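Touch off a bearing housing with three fixture stops

TASK

Set the fixture's three sliding stops to the bearing housing that stands on it, so that the next housings will be located in the same place: push the left front stop, then the right front stop, then the end stop up to the housing until you feel its sprung nose touch, press it there lightly for about a second and leave it pressed against the housing. Go gently: do not press hard, shift the housing or disturb the things lying beside the fixture.

Things in the scene. Friction and masses are not known exactly. Their poses are not given: they have to be found in the camera images.
- plate: Aluminium fixture plate fixed to the bench, 136 x 224 x 12 mm (x, y, z). Origin on the bench, under the plate; the plate reaches from x = -74 to +62 mm and y = -112 to +112 mm; its top is 12 mm above the origin. Its x axis points away from the robot, its y axis to the left (turned at most 0.15 rad)
- casting: Grey cast bearing housing (pillow block), 3 kg, loose on the plate's far right part; keep pushes on it under 10 N. Flat base 54 x 120 x 16 mm (x, y, z); in its middle a round bearing body 40 x 44 mm (x, y), up to 54 mm above the underside. Origin: centre of the underside. Front face (to the robot) at x = -27 mm, left end face at y = +60 mm. Stands up to 0.06 rad askew on the plate
- casting_left_end (a point): Centre of the housing base's left end face, 8 mm above the plate
- casting_right_end (a point): Centre of the housing base's right end face, 8 mm above the plate
- stop_left: Left front stop: dark steel carriage (x = -30 to 0, 26 mm wide, its top 6 mm above the origin, a screw head 10 mm) in a slot of the plate, with an upright grip tab and a round nose. Origin: on the carriage's front face at the nose's axis, 8 mm above the plate's top; x axis: its way of moving, toward the housing's front face (plate's +x). It slides up to 55 mm and stays where it is left
- stop_right: Right front stop, 88 mm right of the left one, otherwise the same. All three: a steady sliding friction of about 3 N; the nose is a spring plunger in a threaded sleeve and stands 8 to 16 mm out of the carriage, different for each stop and not measured; it gives 1 mm for each 3 N, at most 4 mm, so that a stop left pressing stays pressed by its spring. The nose starts 13 to 46 mm from the housing
- stop_end: End stop on the left part of the plate, the same as the others but turned: its x axis and way of moving point to the right (the plate's -y), toward the housing's left end face
- tab_left (a point): Centre of the upright grip tab of stop_left: steel, 10 mm thick along the stop's x, 24 mm wide in y, its top 24 mm above this point and its foot on the carriage; this point is 22 mm behind the stop's origin (x = -22 mm) and 30 mm above it
- tab_right (a point): Centre of the upright grip tab of stop_right: steel, 10 mm thick along the stop's x, 24 mm wide in y, its top 24 mm above this point and its foot on the carriage; this point is 22 mm behind the stop's origin (x = -22 mm) and 30 mm above it
- tab_end (a point): Centre of the upright grip tab of stop_end: steel, 10 mm thick along the stop's x, 24 mm wide in y, its top 24 mm above this point and its foot on the carriage; this point is 22 mm behind the stop's origin (x = -22 mm) and 30 mm above it
- spool_mid (a point): Bystander: solder spool, 50 mm diameter, 26 mm high, left of the plate; point at its centre
- relay_mid (a point): Bystander: black relay, 45 x 60 x 27 mm, right of the plate; point at its centre
- terminals_mid (a point): Bystander: white terminal strip, 20 x 52 x 17 mm, right of the plate; point at its centre

How it is judged:
On the way, in this order (a step that is already met when the one before it is completed fails the run):
1. the left front stop is pressed against the housing with more than 1.5 N (contact force between stop_left and casting above 1.5 N), for 0.3 s.
2. the right front stop is pressed against the housing with more than 1.5 N (contact force between stop_right and casting above 1.5 N), for 0.3 s.
3. the end stop is pressed against the housing with more than 1.5 N (contact force between stop_end and casting above 1.5 N), for 0.3 s.
At the end, for the whole second after the job is handed in: All three stops are left touching the housing, each still pressed to it by its nose's spring with more than 0.3 N, and the housing is at rest, both its ends within 2 mm of where they were (contact force between each of stop_left, stop_right, stop_end and casting above 0.3 N and distance of each of casting_left_end, casting_right_end from where it was at the start of the episode below 0.002 m and linear speed of casting below 0.01 m/s).
It fails at once if a stop pressed the housing with more than 12 N (contact force between any of stop_left, stop_right, stop_end and casting above 12 N).
It fails at once if the housing was shifted by more than 2 mm (distance of any of casting_left_end, casting_right_end from where it was at the start of the episode above 0.002 m).
It fails at once if a thing beside the fixture was moved by more than 10 mm (distance of any of spool_mid, relay_mid, terminals_mid from where it was at the start of the episode above 0.01 m).
It also fails if it takes over 72 s, if anything falls off the work surface, if the arm or the gripper's body presses on something with over 40 N, if the wrist force passes 120 N, or if a joint passes its speed limit or range.

ROBOT

A 6-joint arm with a two-finger parallel gripper is mounted at the origin on a cart in front of the work surface, level with it; the furniture and walls round the work are solid. World frame = base frame: x ahead of the robot, y to its left, z up, the work surface at z = 0. Lengths are in m, angles in rad, forces in N, time in s.
With the tool pointing down it reaches from about 0.25 to 0.725 m from the base axis. Payload 4 kg.
Tool frame: the origin (TCP) lies at the very end of the fingers, on their centre line; the grasp point (between the pads) lies 19 mm behind it; z points along the fingers, y is the line along which they close (so a half turn about z gives the same grasp; the last joint's range is limited). The gripper opens to 85 mm and grips with 20 to 120 N. Pads are 22 mm wide; open, the fingers measure 114 mm over their backs; the gripper's body (76 mm by 85 mm) begins 54 mm behind the grasp point. The pads swing forward as they close: fully open they stand 13 mm farther back than shut.
Start: joints at [-1.101, 0.241, 0.005, 1.335, 0, 1.571], TCP at [0.226, -0.446, 0.231] pointing down, gripper open.
Joint ranges: [-2.72, 2.72], [-1.05, 1.87], [-1.09, 1.28], [-1.99, 2.15], [-1.42, 1.44], [-3.14, 3.14]. Speed limits (rad/s): [2.79, 2.79, 3.14, 3.14, 3.14, 3.14].

INTERFACE

Orientations are given as a unit quaternion [x, y, z, w].
In Python, from workcell import bot, vision, workorder, boxes_of gives the robot as it stands.
- The arm moves only by the tool send_rows, never from a script. Its argument "motion" is text: rows parted by semicolons, each of 5 numbers parted by spaces: the closure, from -1 (fully open) to 1 (shut), so that 0 is half open, then the shift along the tool's x, y, z in cm, then the turn about the tool's z in rad. In form: claw x y z twist; .... A call has 1 to 5 rows; each row is the pose to reach, as a shift and turn from the pose commanded when the call began, along the tool's axes at that moment; what a row does not reach only later rows make up. A row lasts 1/10 s, in which the tool goes at most 50 mm and 8.59 degrees, less where a joint would pass 70% of its speed; a pose out of reach is approached as far as the arm can. A call with a gripper value outside its range is refused whole. The fingers move at their own pace and stop on an object; the grip force is fixed at half the most. Time passes only in rows, so rows that repeat a pose let the fingers close. It gives the time, the measured TCP pose, the force, the opening and the grip force at its end, in the units of the state.
- bot.get_obs(): the state, without advancing time (a new reading comes with each control period).
- vision.camera(name): name is "side" or "top" or "wrist"; returns the picture (420x560x3 uint8, red, green, blue); there is no depth.
- vision.camera_model(name): a dict with "fov_y" (degrees; the focal length in pixels is half the picture's height over the tangent of half this angle, whatever the lens; pixels are square), "cx", "cy" (the principal point, pixels), "k1" (the pictures are not rectified: a ray, as slopes to the right and down, at radius r is drawn at 1 + k1 r^2 times it, then the intrinsics apply), "world_from_camera" (4x4, takes a point from camera to world coordinates); the wrist camera has in their place "hand_eye" (4x4, takes a point from camera to tool coordinates, whose origin is the TCP and whose axes are the flange's). Camera axes: x right, y down, z forward; pixel columns grow to the right and rows downward; lengths in m; the calibration is good to about 2 mm. A picture is of the moment at which its call begins: read the wrist's pose just before it. camera_model takes no time and is no camera call.
- workorder.job_done(): hands the job in; it is judged then, once.
Trained networks look in the newest picture that a camera, given by its name, has taken for a name from the list of things; names that differ only in an ending like _2 or _b are one class to them, and where a whole thing is asked for, a point or a joint stands for the part that bears it (a point fixed in the world has none). Each returns a list of dicts, best first, with "conf" (0 to 1); they miss things now and then, are a little off and sometimes report something else, mostly with a low value. They report only what shows in the picture. A call takes as long as a camera call.
- boxes_of(camera, target): "rect" ([centre column, centre row, width, height] in pixels, round what is visible of it).
The state is a dict: "clock": time; "joint_pos": joint angles; "joint_vel": joint speeds; "tau": joint torques, N m; "eef_pos": TCP position; "tool_rot": TCP orientation; "ft_force": force on the tool from outside, world axes, zero at the start; "ft_torque": the same for the moment, N m; "grip_width": finger opening in m; "grasp_force": force on a finger pad.
Only numpy, scipy, OpenCV 4.12 (cv2) and the standard library are available. Lean on these libraries where they do the work, as an engineer would, in place of code of your own. Each camera call takes 0.05 s, during which the arm holds its last target. There are 200 camera calls.

## Working session

There is one attempt and no reset: what is moved stays moved. The work goes in short steps, Python scripts to look and compute and a tool call to move; the robot and the scene stay as the last step left them, time stands still between calls to the robot, and variables do not carry over. Pictures are saved under pics/ and viewed, at most 10 in all, crops included, and the job is handed in when it is done.

Besides the shell and the picture viewer there is one more tool, called after "Call:" as name(argument=value, ...) on one line, values as JSON. send_rows: Moves the arm, as the interface text tells. Its arguments: {"type":"object","properties":{"motion":{"type":"string"}},"required":["motion"]}

```bash
mkdir -p pics; cat > h.py <<'E'
import numpy as np, cv2
from workcell import bot, vision, workorder, boxes_of
from scipy.spatial.transform import Rotation as R
def cam(n):
    m=vision.camera_model(n)
    if 'hand_eye' in m:
        o=bot.get_obs();T=np.eye(4);T[:3,:3]=R.from_quat(o['tool_rot']).as_matrix();T[:3,3]=o['eef_pos'];T=T@np.array(m['hand_eye'])
    else: T=np.array(m['world_from_camera'])
    f=210/np.tan(np.radians(m['fov_y'])/2)
    return T,f,m['cx'],m['cy'],m['k1']
def ray(c,u,v):
    T,f,cx,cy,k=c
    d=np.array([(u-cx)/f,(v-cy)/f]);s=d.copy()
    for _ in range(30): s=d/(1+k*(s@s))
    return T[:3,3],T[:3,:3]@np.r_[s,1]
def onz(c,u,v,z):
    o,d=ray(c,u,v);return o+d*(z-o[2])/d[2]
def proj(c,p):
    T,f,cx,cy,k=c
    q=T[:3,:3].T@(np.array(p)-T[:3,3]);s=q[:2]/q[2];s=s*(1+k*(s@s));return np.array([cx+f*s[0],cy+f*s[1]])
def save(im,fn): cv2.imwrite('pics/'+fn,im[:,:,::-1])
E
python3 - <<'E'
from h import *
np.set_printoptions(precision=3,suppress=True)
o=bot.get_obs();print(o)
for n in('top','side'):
    c=cam(n);save(vision.camera(n),n+'.png');print(n,c)
    for t in('plate','casting','tab_left','tab_right','tab_end','stop_left','stop_end'):
        print(t,[(np.round(d['rect'],0),round(d['conf'],2)) for d in boxes_of(n,t)[:4]])
E
```

```text
{'clock': 0.0, 'joint_pos': array([-1.101,  0.241,  0.004,  1.335, -0.   ,  1.571]), 'joint_vel': array([-0.   ,  0.001,  0.001, -0.   ,  0.001, -0.001]), 'tau': array([  0.   , -37.232,  25.241,   0.017,   0.   ,  -0.   ]), 'eef_pos': array([ 0.226, -0.445,  0.23 ]), 'tool_rot': array([ 0.973,  0.233, -0.   , -0.001]), 'ft_force': array([-0.228,  0.548, -0.493]), 'ft_torque': array([ 0.012, -0.009, -0.031]), 'grasp_force': 0.0, 'grip_width': 0.08536943837040481}
top (array([[-0.144, -0.963,  0.229,  0.334],
       [-0.99 ,  0.139, -0.038,  0.228],
       [ 0.005, -0.232, -0.973,  0.897],
       [ 0.   ,  0.   ,  0.   ,  1.   ]]), np.float64(427.8654748702673), 282.5513294619477, 212.24603482407497, -0.04086155193671885)
plate [(array([291., 229., 119.,  85.]), 0.9)]
casting [(array([304., 206.,  62.,  41.]), 0.95), (array([332., 237.,  22.,  23.]), 0.44)]
tab_left [(array([291., 247.,  16.,  16.]), 0.5)]
tab_right []
tab_end [(array([251., 216.,  22.,  15.]), 0.48)]
stop_left [(array([292., 247.,  14.,  18.]), 0.8)]
stop_end [(array([252., 214.,  24.,  15.]), 0.65)]
side (array([[ 1.   ,  0.006, -0.016,  0.521],
       [ 0.016, -0.662,  0.749, -0.422],
       [-0.006, -0.749, -0.662,  0.636],
       [ 0.   ,  0.   ,  0.   ,  1.   ]]), np.float64(484.7515756914039), 278.3866777173114, 215.1645109831298, -0.15605987531825186)
plate [(array([285., 254.,  84., 115.]), 0.85)]
casting [(array([306., 266.,  43.,  56.]), 0.84), (array([259., 326.,  22.,  27.]), 0.26)]
tab_left [(array([261., 239.,  28.,  35.]), 0.66)]
tab_right [(array([262., 276.,  28.,  38.]), 0.59), (array([297., 213.,  14.,  34.]), 0.46)]
tab_end [(array([298., 214.,  12.,  33.]), 0.97)]
stop_left [(array([259., 239.,  27.,  34.]), 0.82), (array([261., 278.,  29.,  40.]), 0.64)]
stop_end [(array([297., 212.,  13.,  35.]), 0.77)]
```

```bash
sleep 1; ls pics
```

```text
side.png
top.png
```

```bash
python3 - <<'E'
import cv2,numpy as np
a=cv2.imread('pics/top.png')[160:300,200:400];b=cv2.imread('pics/side.png')[180:330,210:410]
cv2.imwrite('pics/t4.png',cv2.resize(a,None,fx=4,fy=4,interpolation=cv2.INTER_CUBIC))
cv2.imwrite('pics/s4.png',cv2.resize(b,None,fx=4,fy=4,interpolation=cv2.INTER_CUBIC))
E
```

```text
(no output)
```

View pics/t4.png

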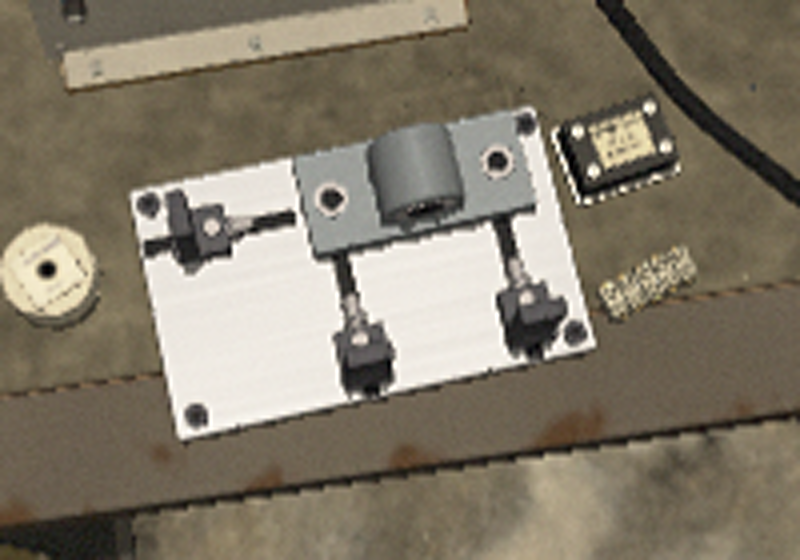

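View pics/s4.png

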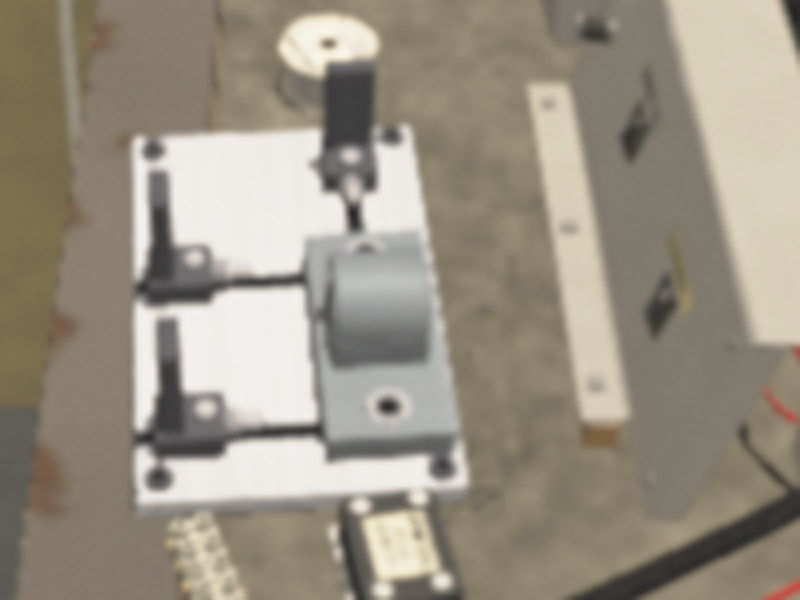

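```bash
cat >> h.py <<'E'
def fitplate():
    c=cam('top');P=np.array([[130,190],[533,107],[596,348],[178,433]])/4+[200,160]
    W=np.array([onz(c,*p,.012)[:2] for p in P]);L=np.array([[62,112],[62,-112],[-74,-112],[-74,112]])/1e3
    m=L.mean(0);H=(L-m).T@(W-W.mean(0));a=np.arctan2(H[0,1]-H[1,0],H[0,0]+H[1,1])
    r=np.array([[np.cos(a),-np.sin(a)],[np.sin(a),np.cos(a)]]);t=W.mean(0)-r@m
    return a,r,t,W-(L@r.T+t)
E
python3 - <<'E'
from h import *
np.set_printoptions(precision=4,suppress=True)
a,r,t,e=fitplate();print(a,t,e)
ct,cs=cam('top'),cam('side')
def pl(p): return (r.T@(p[:2]-t))*1e3
for n,uv in dict(L=(160,174),Rr=(168,322),E=(350,64)).items():
    p=onz(cs,210+uv[0]/4,180+uv[1]/4,.074);print('side tabtop',n,p,pl(p))
for n,uv in dict(L=(210/1,0),).items(): pass
# screws/noses seen in top (carriage top z=.026, screw .030; nose z=.020)
for n,uv,z in [('Lscrew',(359,338),.03),('Rscrew',(527,298),.03),('Escrew',(212,227),.03),('Lnose',(348,297),.022),('Rnose',(514,266),.022),('Enose',(250,222),.022),('castFL',(315,257),.028),('castFR',(535,212),.028),('castBL',(294,158),.028)]:
    p=onz(ct,200+uv[0]/4,160+uv[1]/4,z);print(n,p,pl(p))
for n,uv,z in [('Lscrew',(195,258),.03),('Rscrew',(206,407),.03),('Escrew',(350,156),.03),('castFL',(306,238),.028),('castFR',(330,448),.028)]:
    p=onz(cs,210+uv[0]/4,180+uv[1]/4,z);print('s',n,p,pl(p))
for n,uv in [('cab base',(530,85)),('cab base2',(585,420))]:
    p=onz(cs,210+uv[0]/4,180+uv[1]/4,.02);print(n,p)
p=onz(ct,200+70/4,160+90/4,.0);print(p)
E
```

```text
0.06526898897970558 [0.5145 0.1826] [[-0.0015 -0.001 ]
 [-0.0012  0.0019]
 [ 0.0004  0.0005]
 [ 0.0023 -0.0014]]
side tabtop L [0.4589 0.1923 0.074 ] [-54.9347  13.2716]
side tabtop Rr [0.4672 0.1054 0.074 ] [-52.2829 -74.0078]
side tabtop E [0.5415 0.2677 0.074 ] [32.4669 83.1689]
Lscrew [0.4686 0.1892 0.03  ] [-45.4475   9.5545]
Rscrew [0.4767 0.1005 0.03  ] [-43.0682 -79.5257]
Escrew [0.5371 0.2562 0.03  ] [27.299  71.9438]
Lnose [0.4919 0.1913 0.022 ] [-22.0153  10.1535]
Rnose [0.4958 0.1031 0.022 ] [-23.9104 -78.0998]
Enose [0.5388 0.2364 0.022 ] [27.7064 52.0577]
castFL [0.5141 0.2054 0.028 ] [ 1.0642 22.7888]
castFR [0.5215 0.0883 0.028 ] [  0.7616 -94.6072]
castBL [0.5683 0.2088 0.028 ] [55.3727 22.6456]
s Lscrew [0.4728 0.1855 0.03  ] [-41.4977   5.5607]
s Rscrew [0.4812 0.0991 0.03  ] [-38.6981 -81.1721]
s Escrew [0.5422 0.2536 0.03  ] [32.2224 69.0502]
s castFL [0.5218 0.2006 0.028 ] [ 8.4287 17.5162]
s castFR [0.5319 0.0796 0.028 ] [  10.6577 -103.8875]
cab base [0.6327 0.3183 0.02  ]
cab base2 [0.638  0.1017 0.02  ]
[0.6316 0.3244 0.    ]
```

View pics/side.png

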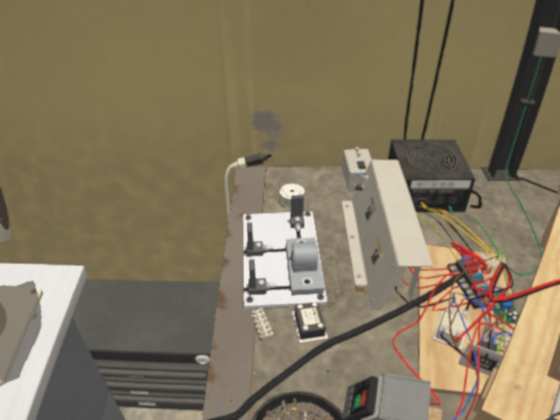

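```bash
cat >> h.py <<'E'
A=0.0653;PR=np.array([[np.cos(A),-np.sin(A)],[np.sin(A),np.cos(A)]]);PT=np.array([.5145,.1826])
def go(px,py,z,yaw=None):
    "shift (cm, tool axes) and twist to plate-frame px,py mm, height z m"
    o=bot.get_obs();M=R.from_quat(o['tool_rot']).as_matrix();g=np.r_[PR@[px/1e3,py/1e3]+PT,z]
    y=np.arctan2(M[1,0],M[0,0]);pp=PR.T@(o['eef_pos'][:2]-PT)*1e3
    print('t %.2f plate xy'%o['clock'],pp.round(1),'z %.4f'%o['eef_pos'][2],'yaw %.3f'%y,'q',o['joint_pos'].round(2),'F plate',(PR.T@o['ft_force'][:2]).round(2))
    print('shift cm',(M.T@(g-o['eef_pos'])*100).round(2),'twist',None if yaw is None else round(y-yaw,3))
E
python3 -c "
from h import *
go(-92,8,.2,1.636)"
```

```text
t 0.80 plate xy [-328.5 -608.3] z 0.2313 yaw 0.470 q [-1.1   0.24  0.01  1.34  0.    1.57] F plate [0.25 0.11]
shift cm [ 46.   -47.35   3.13] twist -1.166
```

Call:
send_rows(motion="1 0 0 0 -0.15; 1 0 0 0 -0.3")

```text
clock: 1.0
eef_pos: [0.2263, -0.4458, 0.2313]
tool_rot: [0.926, 0.378, -0.0, 0.0]
ft_force: [0.3, -0.5, 0.2]
grip_width: 0.0591
grasp_force: 0.0
```

```bash
python3 -c "
from h import *
go(-92,8,.2,1.636)"
```

```text
t 1.00 plate xy [-328.6 -608.3] z 0.2313 yaw 0.776 q [-1.1   0.24  0.01  1.34 -0.    1.26] F plate [ 0.26 -0.55]
shift cm [ 58.13 -31.28   3.13] twist -0.86
```

Call:
send_rows(motion="1 4.3 -2.3 0 -0.14; 1 8.6 -4.6 0 -0.28; 1 12.9 -6.9 0 -0.42; 1 17.2 -9.2 0 -0.56; 1 21.5 -11.5 0 -0.7")

```text
clock: 1.5
eef_pos: [0.3009, -0.212, 0.2315]
tool_rot: [0.74, 0.672, 0.0, 0.0]
ft_force: [1.6, 0.5, 0.1]
grip_width: 0.0001
grasp_force: 0.0
```

```bash
python3 -c "
from h import *
go(-92,8,.2,1.636)"
```

```text
t 1.50 plate xy [-238.9 -379.8] z 0.2315 yaw 1.475 q [-0.61 -0.02 -0.3   1.3   0.    1.05] F plate [1.6  0.35]
shift cm [40.64  8.26  3.15] twist -0.161
```

Call:
send_rows(motion="1 4.8 1 0 -0.08; 1 9.6 2 0 -0.161; 1 14.4 3 0.5 -0.161; 1 19.2 4 0.5 -0.161; 1 24 5 1 -0.161")

```text
clock: 2.0
eef_pos: [0.3754, 0.0222, 0.2221]
tool_rot: [0.686, 0.728, 0.001, 0.001]
ft_force: [0.9, -0.8, -0.3]
grip_width: 0.0001
grasp_force: 0.0
```

Call:
send_rows(motion="1 4.2 0.5 1 0; 1 8.4 1 2 0; 1 12.6 1.5 2 0; 1 16.2 0.5 2 0; 1 16.2 0.5 2 0")

```text
clock: 2.5
eef_pos: [0.3689, 0.1857, 0.2012]
tool_rot: [0.683, 0.73, 0.0, -0.001]
ft_force: [-0.6, -0.6, -0.9]
grip_width: -0.0003
grasp_force: 0.0
```

```bash
python3 - <<'E'
from h import *
go(-92,8,.05,1.636)
c=cam('wrist');save(cv2.resize(vision.camera('wrist'),(800,600)),'w.png')
for p in [(-62,8,.074),(-57,8,.074),(-62,20,.074),(1,8,.028),(-74,112,.012)]:
    print(p,proj(c,np.r_[PR@np.array(p[:2])/1e3+PT,p[2]])*800/560)
E
```

```text
t 2.50 plate xy [-145.1   12.6] z 0.2012 yaw 1.638 q [ 0.47  0.09 -0.26  1.22  0.    1.97] F plate [-0.66 -0.53]
shift cm [-0.48  5.31 15.11] twist 0.002
(-62, 8, 0.074) [541.21793476 290.6269603 ]
(-57, 8, 0.074) [549.1624623  290.63540743]
(-62, 20, 0.074) [543.01951723 272.03638153]
(1, 8, 0.028) [609.76579844 271.31960491]
(-74, 112, 0.012) [511.88374621 118.16264461]
```

View pics/w.png

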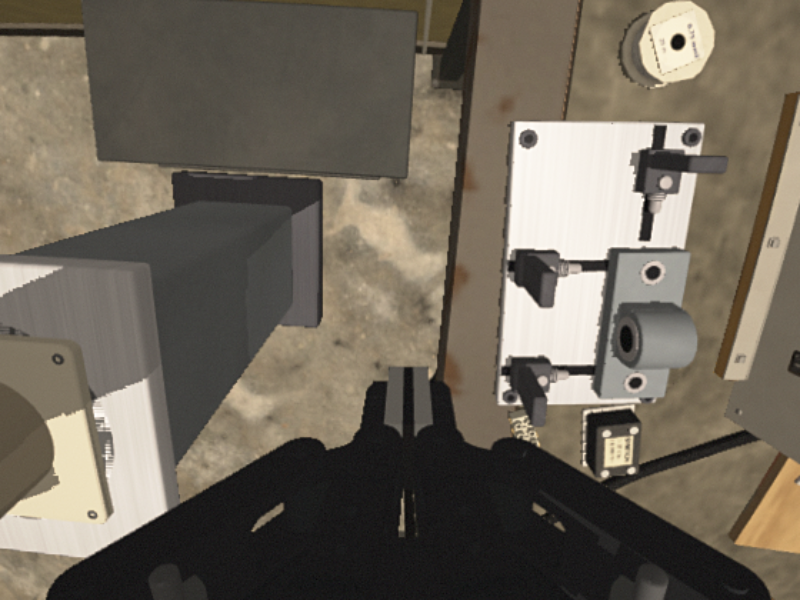

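Call:
send_rows(motion="1 -0.5 3 4; 1 -0.5 5 8; 1 -0.5 5.2 12; 1 -0.5 5.2 15; 1 -0.5 5.2 15")

```text
schema error: expected 5 numbers
```

Call:
send_rows(motion="1 -0.5 3 4 0; 1 -0.5 5 8 0; 1 -0.5 5.2 12 0; 1 -0.5 5.2 15 0; 1 -0.5 5.2 15 0")

```text
clock: 3.05
eef_pos: [0.4188, 0.1773, 0.0476]
tool_rot: [0.686, 0.727, -0.004, -0.002]
ft_force: [-1.4, -0.5, -0.2]
grip_width: -0.0003
grasp_force: 0.0
```

```bash
python3 - <<'E'
from h import *
go(-77,8,.05,1.636)
save(vision.camera('side')[180:330,210:410].repeat(4,0).repeat(4,1),'s5.png')
E
```

```text
t 3.05 plate xy [-95.8   0.9] z 0.0476 yaw 1.629 q [ 0.4   0.33 -0.4   0.85 -0.    1.91] F plate [-1.41 -0.42]
shift cm [ 0.72  1.87 -0.26] twist -0.007
```

View pics/s5.png

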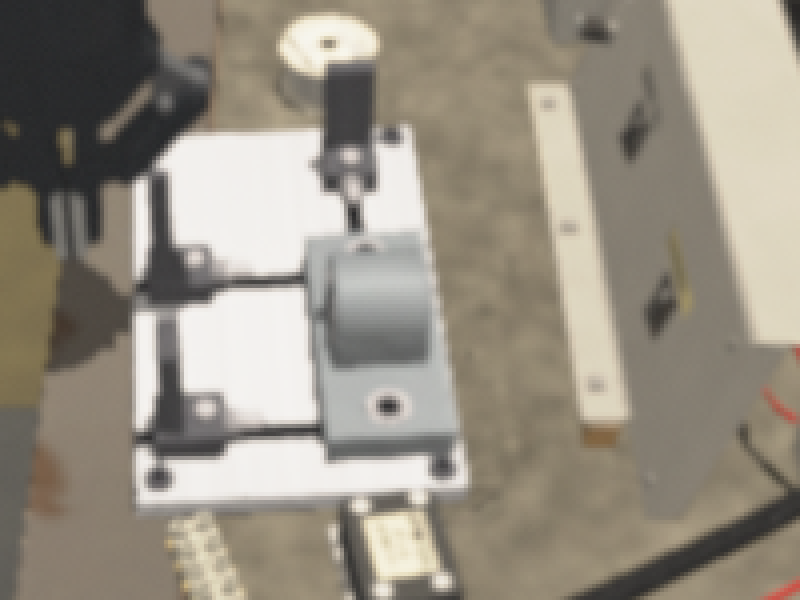

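Call:
send_rows(motion="1 0.7 0.8 0 0; 1 0.7 1.4 0 0; 1 0.7 1.8 0 0; 1 0.7 2.2 0 0; 1 0.7 2.6 0 0")

```text
clock: 3.6
eef_pos: [0.4477, 0.189, 0.0519]
tool_rot: [0.685, 0.728, 0.0, -0.0]
ft_force: [-3.1, 0.4, 2.6]
grip_width: 0.0003
grasp_force: 1.7
```

```bash
cat > st.py <<'E'
from h import *
import sys
go(-77,8,.05,1.636)
im=vision.camera('side')[180:330,210:410]
save(im.repeat(4,0).repeat(4,1),sys.argv[1])
E
python3 st.py s6.png
```

```text
t 3.60 plate xy [-66.2  10.7] z 0.0519 yaw 1.631 q [ 0.4   0.37 -0.32  0.88  0.    1.91] F plate [-3.04  0.63]
shift cm [-0.28 -1.07  0.19] twist -0.005
```

View pics/s6.png

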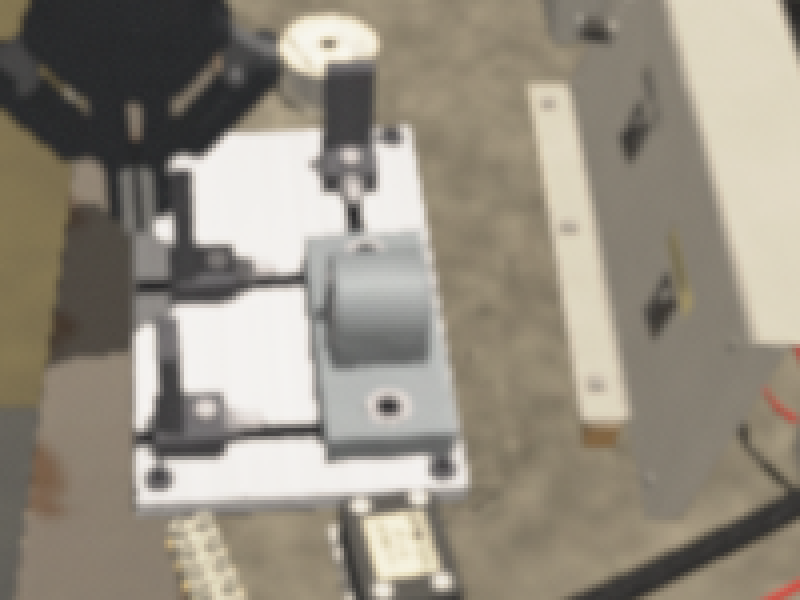

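Call:
send_rows(motion="1 0 0.2 0 0; 1 0 0.4 0 0; 1 0 0.6 0 0; 1 0 0.7 0 0; 1 0 0.8 0 0")

```text
clock: 4.15
eef_pos: [0.4556, 0.1893, 0.0513]
tool_rot: [0.686, 0.728, -0.0, -0.0]
ft_force: [-3.0, 0.8, 1.9]
grip_width: 0.0001
grasp_force: 1.6
```

Call:
send_rows(motion="1 0 0.03 0 0; 1 0 0.06 0 0; 1 0 0.09 0 0; 1 0 0.12 0 0; 1 0 0.15 0 0")

```text
clock: 4.65
eef_pos: [0.4571, 0.1894, 0.0513]
tool_rot: [0.686, 0.728, -0.0, -0.0]
ft_force: [-3.4, 0.4, 1.4]
grip_width: 0.0002
grasp_force: 1.5
```

Call:
send_rows(motion="1 0 0.02 0 0; 1 0 0.04 0 0; 1 0 0.06 0 0; 1 0 0.08 0 0; 1 0 0.1 0 0")

```text
clock: 5.15
eef_pos: [0.4581, 0.1894, 0.0513]
tool_rot: [0.686, 0.728, -0.0, -0.0]
ft_force: [-3.0, 1.0, 0.7]
grip_width: -0.0003
grasp_force: 1.5
```

Call:
send_rows(motion="1 0 0.02 0 0; 1 0 0.04 0 0; 1 0 0.06 0 0; 1 0 0.08 0 0; 1 0 0.1 0 0")

```text
clock: 5.65
eef_pos: [0.4591, 0.1895, 0.0513]
tool_rot: [0.686, 0.728, -0.0, -0.0]
ft_force: [-3.0, 1.2, 1.7]
grip_width: 0.0001
grasp_force: 1.5
```

Still only friction; continue.

Call:
send_rows(motion="1 0 0.03 0 0; 1 0 0.05 0 0; 1 0 0.07 0 0; 1 0 0.1 0 0")

```text
clock: 6.05
eef_pos: [0.4601, 0.1896, 0.0513]
tool_rot: [0.686, 0.728, -0.0, -0.0]
ft_force: [-3.0, 1.6, 1.3]
grip_width: -0.0004
grasp_force: 1.5
```

```bash
python3 st.py s7.png
```

```text
t 6.05 plate xy [-53.8  10.5] z 0.0513 yaw 1.631 q [ 0.39  0.39 -0.29  0.89  0.    1.9 ] F plate [-2.92  1.81]
shift cm [-0.26 -2.31  0.13] twist -0.005
```

View pics/s7.png

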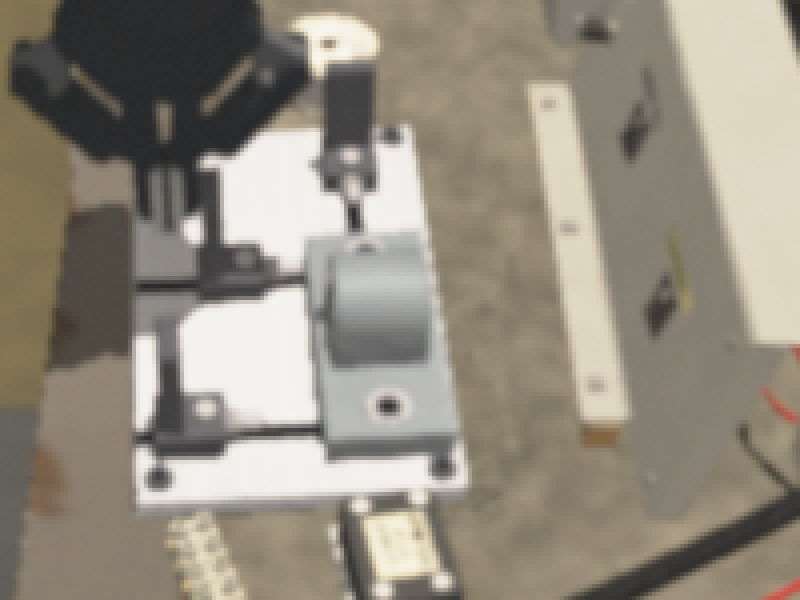

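Call:
send_rows(motion="1 0 0.03 0 0; 1 0 0.05 0 0; 1 0 0.07 0 0; 1 0 0.1 0 0")

```text
clock: 6.5
eef_pos: [0.4611, 0.1897, 0.0513]
tool_rot: [0.686, 0.728, -0.0, -0.0]
ft_force: [-4.0, 1.7, 1.6]
grip_width: 0.0001
grasp_force: 1.7
```

Call:
send_rows(motion="1 0 0.03 0 0; 1 0 0.05 0 0; 1 0 0.07 0 0; 1 0 0.1 0 0")

```text
clock: 6.9
eef_pos: [0.4618, 0.1897, 0.0513]
tool_rot: [0.686, 0.728, -0.0, -0.0]
ft_force: [-5.3, 1.2, 2.1]
grip_width: -0.0002
grasp_force: 2.5
```

Call:
send_rows(motion="1 0 0.03 0 0; 1 0 0.03 0 0; 1 0 0.03 0 0; 1 0 0.03 0 0; 1 0 0.03 0 0")

```text
clock: 7.4
eef_pos: [0.462, 0.1897, 0.0513]
tool_rot: [0.686, 0.728, -0.0, -0.0]
ft_force: [-5.5, 1.7, 3.2]
grip_width: -0.0003
grasp_force: 2.5
```

Call:
send_rows(motion="1 0 0 0 0; 1 0 0 0 0; 1 0 0 0 0; 1 0 0 0 0; 1 0 0 0 0")

```text
clock: 7.9
eef_pos: [0.462, 0.1897, 0.0513]
tool_rot: [0.686, 0.728, -0.0, -0.0]
ft_force: [-5.5, 2.0, 3.6]
grip_width: -0.0002
grasp_force: 2.5
```

Call:
send_rows(motion="1 0 -1 0 0; 1 0 -3 0 0; 1 0 -3.8 0 0; 1 -4.6 -3.8 0 0; 1 -9.1 -3.8 0 0")

```text
clock: 8.4
eef_pos: [0.4308, 0.0964, 0.0517]
tool_rot: [0.684, 0.729, 0.001, 0.001]
ft_force: [1.0, 0.2, -0.8]
grip_width: -0.0003
grasp_force: 0.0
```

Call:
send_rows(motion="1 0 0.5 0 0; 1 0 1 0 0; 1 0 1.4 0 0; 1 0 1.7 0 0; 1 0 2.0 0 0")

```text
clock: 8.9
eef_pos: [0.4491, 0.0985, 0.051]
tool_rot: [0.685, 0.729, -0.001, -0.001]
ft_force: [-3.3, 0.4, 2.9]
grip_width: -0.0
grasp_force: 1.6
```

Call:
send_rows(motion="1 0 0.2 0 0; 1 0 0.4 0 0; 1 0 0.6 0 0; 1 0 0.8 0 0; 1 0 1.0 0 0")

```text
clock: 9.4
eef_pos: [0.4596, 0.0986, 0.051]
tool_rot: [0.685, 0.728, -0.0, -0.0]
ft_force: [-3.9, 1.8, 0.1]
grip_width: -0.0003
grasp_force: 1.6
```

```bash
python3 st.py s8.png
```

```text
t 9.40 plate xy [-60.3 -80.2] z 0.0510 yaw 1.631 q [ 0.21  0.35 -0.36  0.86  0.    1.72] F plate [-3.74  2.02]
shift cm [ 8.81 -1.72  0.11] twist -0.005
```

View pics/s8.png

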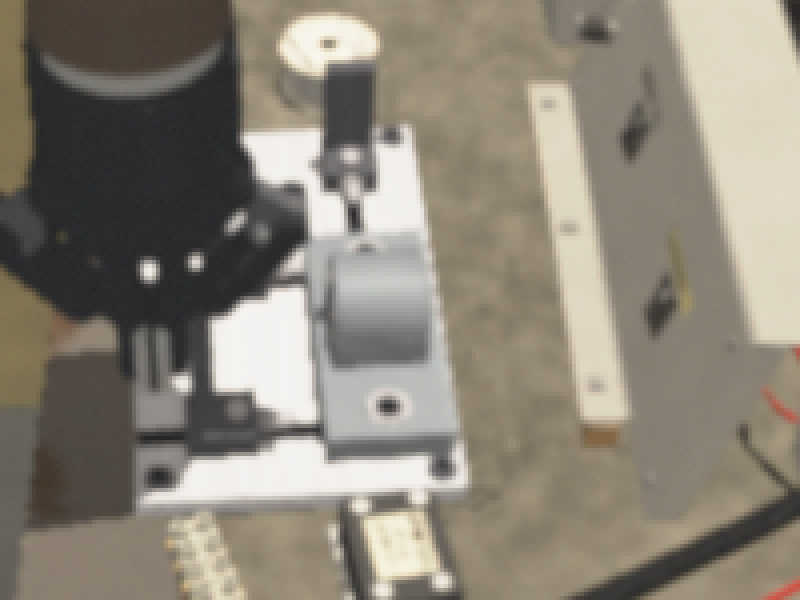

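Call:
send_rows(motion="1 0 0.15 0 0; 1 0 0.3 0 0; 1 0 0.4 0 0; 1 0 0.5 0 0; 1 0 0.6 0 0")

```text
clock: 9.95
eef_pos: [0.4658, 0.0986, 0.0512]
tool_rot: [0.686, 0.728, -0.0, -0.0]
ft_force: [-3.0, 1.4, 0.0]
grip_width: -0.0001
grasp_force: 1.5
```

Call:
send_rows(motion="1 0 0.03 0 0; 1 0 0.05 0 0; 1 0 0.07 0 0; 1 0 0.1 0 0")

```text
clock: 10.35
eef_pos: [0.4668, 0.0987, 0.0512]
tool_rot: [0.686, 0.728, -0.0, 0.0]
ft_force: [-3.7, 1.4, -1.4]
grip_width: 0.0003
grasp_force: 1.5
```

Call:
send_rows(motion="1 0 0.03 0 0; 1 0 0.05 0 0; 1 0 0.07 0 0; 1 0 0.1 0 0")

```text
clock: 10.75
eef_pos: [0.4678, 0.0988, 0.0513]
tool_rot: [0.686, 0.728, -0.0, 0.0]
ft_force: [-3.2, 1.1, -2.0]
grip_width: 0.0003
grasp_force: 1.5
```

Call:
send_rows(motion="1 0 0.03 0 0; 1 0 0.05 0 0; 1 0 0.07 0 0; 1 0 0.1 0 0")

```text
clock: 11.15
eef_pos: [0.4688, 0.0988, 0.0513]
tool_rot: [0.686, 0.728, -0.0, -0.0]
ft_force: [-3.2, 0.6, -2.3]
grip_width: 0.0001
grasp_force: 1.5
```

Call:
send_rows(motion="1 0 0.03 0 0; 1 0 0.05 0 0; 1 0 0.07 0 0; 1 0 0.08 0 0")

```text
clock: 11.55
eef_pos: [0.4697, 0.0989, 0.0513]
tool_rot: [0.686, 0.728, -0.0, 0.0]
ft_force: [-3.3, 0.7, -2.3]
grip_width: -0.0004
grasp_force: 1.5
```

Call:
send_rows(motion="1 0 0.03 0 0; 1 0 0.05 0 0; 1 0 0.07 0 0; 1 0 0.08 0 0")

```text
clock: 11.95
eef_pos: [0.4705, 0.099, 0.0513]
tool_rot: [0.686, 0.728, 0.0, 0.0]
ft_force: [-3.1, -0.1, -2.4]
grip_width: 0.0001
grasp_force: 1.5
```

Call:
send_rows(motion="1 0 0.03 0 0; 1 0 0.05 0 0; 1 0 0.07 0 0; 1 0 0.08 0 0")

```text
clock: 12.35
eef_pos: [0.4711, 0.0991, 0.0513]
tool_rot: [0.686, 0.728, -0.0, -0.0]
ft_force: [-4.4, 0.1, -2.3]
grip_width: -0.0002
grasp_force: 1.8
```

Touching (~1 N). A bit more.

Call:
send_rows(motion="1 0 0.02 0 0; 1 0 0.04 0 0; 1 0 0.06 0 0; 1 0 0.06 0 0")

```text
clock: 12.75
eef_pos: [0.4716, 0.0991, 0.0512]
tool_rot: [0.686, 0.728, -0.0, -0.0]
ft_force: [-4.5, 1.0, -0.5]
grip_width: 0.0
grasp_force: 2.4
```

Call:
send_rows(motion="1 0 0.03 0 0; 1 0 0.03 0 0; 1 0 0.03 0 0; 1 0 0.03 0 0; 1 0 0.03 0 0")

```text
clock: 13.25
eef_pos: [0.4719, 0.0991, 0.0513]
tool_rot: [0.686, 0.728, -0.0, -0.0]
ft_force: [-4.7, 0.1, -1.2]
grip_width: 0.0001
grasp_force: 2.5
```

Call:
send_rows(motion="1 0 0 0 0; 1 0 0 0 0; 1 0 0 0 0; 1 0 0 0 0; 1 0 0 0 0")

```text
clock: 13.75
eef_pos: [0.4719, 0.0991, 0.0513]
tool_rot: [0.686, 0.728, -0.0, -0.0]
ft_force: [-5.3, 0.4, -0.7]
grip_width: 0.0001
grasp_force: 2.5
```

Call:
send_rows(motion="1 0 -1 0 0; 1 0 -3 0 0; 1 0 -3.5 -4 0; 1 0 -3.5 -9 0; 1 0 -3.5 -9 0")

```text
clock: 14.25
eef_pos: [0.4434, 0.0982, 0.1487]
tool_rot: [0.686, 0.728, 0.007, 0.005]
ft_force: [1.6, 0.2, -0.3]
grip_width: 0.0
grasp_force: 0.0
```

```bash
python3 - <<'E'
from h import *
go(30,120,.14,1.636)
c=cam('side')
for uv in [(262,158),(235,165),(229,205)]:
    for z in (0,.1,.2): print(uv,z,onz(c,*uv,z).round(3))
save(vision.camera('top'),'top2.png')
E
```

```text
t 14.25 plate xy [-76.4 -79.6] z 0.1487 yaw 1.631 q [ 0.22  0.19 -0.28  1.08 -0.    1.73] F plate [1.58 0.12]
shift cm [20.01 10.52  1.09] twist -0.005
(262, 158) 0 [0.465 0.496 0.   ]
(262, 158) 0.1 [0.474 0.352 0.1  ]
(262, 158) 0.2 [0.482 0.207 0.2  ]
(235, 165) 0 [0.405 0.468 0.   ]
(235, 165) 0.1 [0.423 0.328 0.1  ]
(235, 165) 0.2 [0.441 0.188 0.2  ]
(229, 205) 0 [0.404 0.328 0.   ]
(229, 205) 0.1 [0.423 0.211 0.1  ]
(229, 205) 0.2 [0.441 0.093 0.2  ]
```

View pics/top2.png

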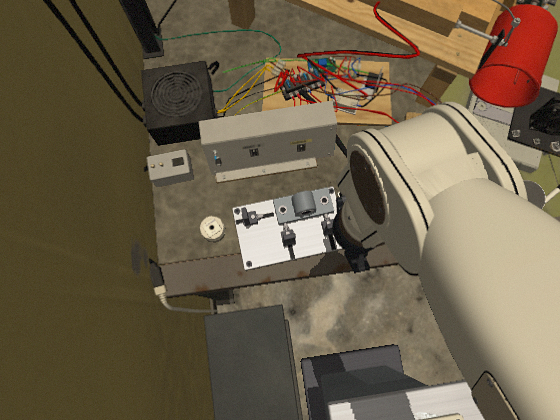

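Call:
send_rows(motion="1 4.5 2.2 0 0; 1 9 4.4 0 0; 1 13.5 6.6 0 0; 1 18 8.8 0 0; 1 20 10.5 0 0")

```text
clock: 14.8
eef_pos: [0.5313, 0.3072, 0.1407]
tool_rot: [0.684, 0.729, 0.002, 0.0]
ft_force: [-0.4, -0.3, -0.2]
grip_width: -0.0
grasp_force: 0.0
```

Call:
send_rows(motion="1 0 0 0 0; 1 0 0 0 0")

```text
clock: 15.0
eef_pos: [0.53, 0.3031, 0.1402]
tool_rot: [0.685, 0.728, -0.0, 0.0]
ft_force: [1.1, -0.3, 0.1]
grip_width: 0.0002
grasp_force: 0.0
```

```bash
python3 - <<'E'
from h import *
go(29,118,.051,1.636)
c=cam('wrist');im=cv2.resize(vision.camera('wrist'),(800,600));save(im,'w2.png')
for p in [(29,90,.074),(29,80,.074),(41,85,.074),(17,85,.074),(29,22,.028)]:
    print(p,proj(c,np.r_[PR@np.array(p[:2])/1e3+PT,p[2]])*800/560)
print(boxes_of('wrist','tab_end')[:2],boxes_of('wrist','casting')[:1])
E
```

```text
t 15.00 plate xy [ 23.3 119.3] z 0.1402 yaw 1.632 q [ 0.52  0.51  0.16  1.22 -0.    2.03] F plate [ 1.1  -0.34]
shift cm [-0.12  0.58  8.92] twist -0.004
(29, 90, 0.074) [419.33141487 372.56525617]
(29, 80, 0.074) [419.27397914 389.73953972]
(41, 85, 0.074) [442.59006298 381.0803515 ]
(17, 85, 0.074) [396.01097506 381.32788994]
(29, 22, 0.028) [417.36962618 431.43591904]
[{'rect': [296.1, 245.6, 36.1, 39.3], 'conf': 0.6}, {'rect': [254.8, 257.1, 146.1, 108.6], 'conf': 0.49}] [{'rect': [302.6, 332.5, 45.6, 88.4], 'conf': 0.56}]
```

View pics/w2.png

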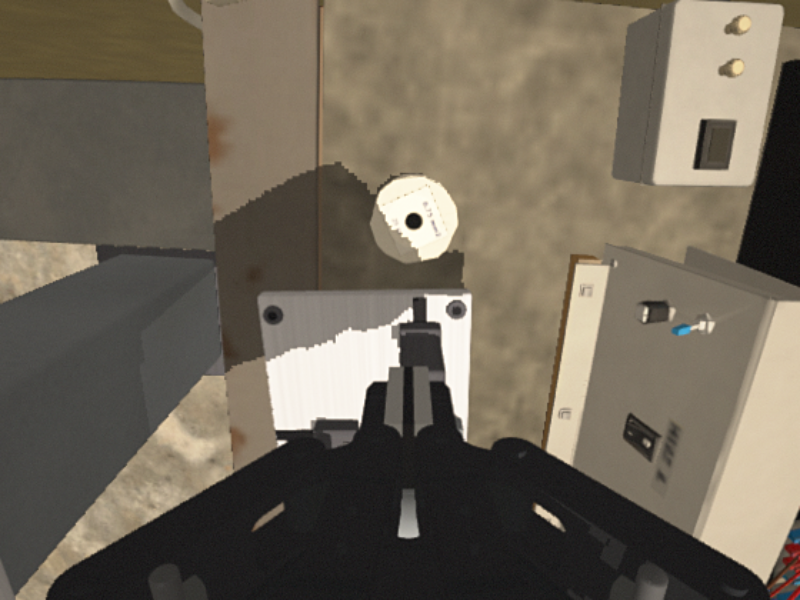

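Call:
send_rows(motion="1 -0.1 0.6 3 0; 1 -0.1 0.7 6 0; 1 -0.1 0.7 8.9 0; 1 -0.1 0.7 8.9 0")

```text
clock: 15.55
eef_pos: [0.5337, 0.2993, 0.0483]
tool_rot: [0.686, 0.727, -0.004, -0.001]
ft_force: [-0.6, -0.7, 0.0]
grip_width: 0.0
grasp_force: 0.0
```

Call:
send_rows(motion="1 -0.5 0 0 0; 1 -1 0 0 0; 1 -1.3 0 0 0; 1 -1.6 0 0 0; 1 -1.8 0 0 0")

```text
clock: 16.05
eef_pos: [0.5392, 0.2855, 0.054]
tool_rot: [0.685, 0.728, 0.002, -0.0]
ft_force: [-0.3, 4.1, 2.1]
grip_width: -0.0003
grasp_force: 1.6
```

```bash
python3 -c "
from h import *
go(30,100,.051,1.636)"
```

```text
t 16.05 plate xy [ 31.4 101. ] z 0.0540 yaw 1.631 q [0.49 0.58 0.03 1.02 0.   2.  ] F plate [-0.07  4.13]
shift cm [-0.11 -0.14  0.3 ] twist -0.005
```

Call:
send_rows(motion="1 -0.2 0 0 0; 1 -0.4 0 0 0; 1 -0.6 0 0 0; 1 -0.7 0 0 0; 1 -0.8 0 0 0")

```text
clock: 16.55
eef_pos: [0.5388, 0.2765, 0.0523]
tool_rot: [0.686, 0.728, 0.0, 0.0]
ft_force: [1.1, 3.3, 1.3]
grip_width: -0.0002
grasp_force: 1.5
```

Call:
send_rows(motion="1 -0.06 0 0 0; 1 -0.12 0 0 0; 1 -0.16 0 0 0; 1 -0.2 0 0 0")

```text
clock: 16.95
eef_pos: [0.5389, 0.2744, 0.0522]
tool_rot: [0.686, 0.728, 0.0, 0.0]
ft_force: [1.7, 4.4, 1.6]
grip_width: 0.0
grasp_force: 1.5
```

Call:
send_rows(motion="1 -0.03 0 0 0; 1 -0.05 0 0 0; 1 -0.07 0 0 0; 1 -0.1 0 0 0")

```text
clock: 17.35
eef_pos: [0.5389, 0.2734, 0.0523]
tool_rot: [0.686, 0.728, 0.0, 0.0]
ft_force: [3.2, 2.9, 0.3]
grip_width: 0.0002
grasp_force: 1.5
```

```bash
python3 -c "
from h import *
go(30,100,.051,1.636)
vision.camera('side')
for t in ('casting','stop_end'): print(t,boxes_of('side',t)[:2])"
```

```text
t 17.35 plate xy [30.3 89. ] z 0.0523 yaw 1.631 q [ 0.47  0.57  0.02  1.02 -0.    1.98] F plate [3.4  2.68]
shift cm [ 1.1  -0.04  0.12] twist -0.005
casting [{'rect': [305.0, 264.2, 40.6, 54.8], 'conf': 0.71}]
stop_end [{'rect': [298.8, 216.9, 11.1, 36.8], 'conf': 0.62}]
```

Call:
send_rows(motion="1 -0.03 0 0 0; 1 -0.06 0 0 0; 1 -0.09 0 0 0; 1 -0.12 0 0 0")

```text
clock: 17.9
eef_pos: [0.5389, 0.2722, 0.0523]
tool_rot: [0.686, 0.728, -0.0, -0.0]
ft_force: [2.4, 3.7, 0.3]
grip_width: -0.0003
grasp_force: 1.5
```

Call:
send_rows(motion="1 -0.03 0 0 0; 1 -0.06 0 0 0; 1 -0.09 0 0 0; 1 -0.12 0 0 0")

```text
clock: 18.3
eef_pos: [0.539, 0.271, 0.0523]
tool_rot: [0.686, 0.728, -0.0, -0.0]
ft_force: [1.7, 3.0, 0.7]
grip_width: 0.0001
grasp_force: 1.5
```

Call:
send_rows(motion="1 -0.03 0 0 0; 1 -0.06 0 0 0; 1 -0.09 0 0 0; 1 -0.12 0 0 0")

```text
clock: 18.7
eef_pos: [0.5391, 0.2698, 0.0523]
tool_rot: [0.686, 0.728, -0.0, 0.0]
ft_force: [1.7, 4.0, -0.7]
grip_width: 0.0004
grasp_force: 1.5
```

Call:
send_rows(motion="1 -0.03 0 0 0; 1 -0.05 0 0 0; 1 -0.08 0 0 0; 1 -0.1 0 0 0")

```text
clock: 19.1
eef_pos: [0.5391, 0.2688, 0.0523]
tool_rot: [0.686, 0.728, -0.0, -0.0]
ft_force: [2.2, 2.8, -0.7]
grip_width: -0.0
grasp_force: 1.5
```

Call:
send_rows(motion="1 -0.03 0 0 0; 1 -0.05 0 0 0; 1 -0.08 0 0 0; 1 -0.1 0 0 0")

```text
clock: 19.5
eef_pos: [0.5391, 0.2678, 0.0523]
tool_rot: [0.686, 0.728, -0.0, -0.0]
ft_force: [2.6, 3.5, 0.6]
grip_width: 0.0001
grasp_force: 1.5
```

Call:
send_rows(motion="1 -0.03 0 0 0; 1 -0.05 0 0 0; 1 -0.08 0 0 0; 1 -0.08 0 0 0")

```text
clock: 19.9
eef_pos: [0.5392, 0.267, 0.0523]
tool_rot: [0.686, 0.728, -0.0, -0.0]
ft_force: [1.2, 2.7, -0.8]
grip_width: 0.0003
grasp_force: 1.4
```

Call:
send_rows(motion="1 -0.03 0 0 0; 1 -0.05 0 0 0; 1 -0.08 0 0 0; 1 -0.08 0 0 0")

```text
clock: 20.3
eef_pos: [0.5392, 0.2662, 0.0523]
tool_rot: [0.686, 0.728, -0.0, -0.0]
ft_force: [2.5, 2.7, -0.6]
grip_width: 0.0001
grasp_force: 1.4
```

Call:
send_rows(motion="1 -0.03 0 0 0; 1 -0.05 0 0 0; 1 -0.08 0 0 0; 1 -0.08 0 0 0")

```text
clock: 20.7
eef_pos: [0.5393, 0.2654, 0.0523]
tool_rot: [0.686, 0.728, -0.0, 0.0]
ft_force: [1.3, 2.6, -1.1]
grip_width: 0.0
grasp_force: 1.4
```

Call:
send_rows(motion="1 -0.03 0 0 0; 1 -0.05 0 0 0; 1 -0.08 0 0 0; 1 -0.08 0 0 0")

```text
clock: 21.1
eef_pos: [0.5394, 0.2646, 0.0523]
tool_rot: [0.686, 0.728, -0.0, 0.0]
ft_force: [2.2, 2.2, -1.0]
grip_width: -0.0001
grasp_force: 1.4
```

Call:
send_rows(motion="1 -0.03 0 0 0; 1 -0.05 0 0 0; 1 -0.08 0 0 0; 1 -0.08 0 0 0")

```text
clock: 21.5
eef_pos: [0.5394, 0.2638, 0.0523]
tool_rot: [0.686, 0.728, -0.0, 0.0]
ft_force: [1.6, 2.5, 0.1]
grip_width: -0.0001
grasp_force: 1.4
```

Call:
send_rows(motion="1 -0.03 0 0 0; 1 -0.05 0 0 0; 1 -0.08 0 0 0; 1 -0.1 0 0 0")

```text
clock: 21.9
eef_pos: [0.5395, 0.2628, 0.0523]
tool_rot: [0.686, 0.728, -0.0, 0.0]
ft_force: [2.5, 2.8, -0.5]
grip_width: 0.0003
grasp_force: 1.5
```

Call:
send_rows(motion="1 -0.03 0 0 0; 1 -0.05 0 0 0; 1 -0.08 0 0 0; 1 -0.08 0 0 0")

```text
clock: 22.3
eef_pos: [0.5395, 0.262, 0.0523]
tool_rot: [0.686, 0.728, -0.0, 0.0]
ft_force: [2.1, 3.6, -0.1]
grip_width: -0.0003
grasp_force: 1.4
```

Call:
send_rows(motion="1 -0.03 0 0 0; 1 -0.05 0 0 0; 1 -0.08 0 0 0; 1 -0.08 0 0 0")

```text
clock: 22.7
eef_pos: [0.5396, 0.2612, 0.0523]
tool_rot: [0.686, 0.728, -0.0, 0.0]
ft_force: [1.8, 3.9, -0.5]
grip_width: 0.0001
grasp_force: 1.4
```

Call:
send_rows(motion="1 -0.03 0 0 0; 1 -0.05 0 0 0; 1 -0.08 0 0 0; 1 -0.08 0 0 0")

```text
clock: 23.1
eef_pos: [0.5396, 0.2604, 0.0523]
tool_rot: [0.686, 0.728, -0.0, 0.0]
ft_force: [2.4, 3.3, 0.2]
grip_width: 0.0002
grasp_force: 1.4
```

```bash
python3 - <<'E'
from h import *
go(30,100,.051)
vision.camera('side')
for t in ('casting','stop_end'): print(t,boxes_of('side',t)[:2])
E
```

```text
t 23.10 plate xy [30.1 76. ] z 0.0523 yaw 1.631 q [ 0.45  0.56  0.    1.01 -0.    1.96] F plate [2.65 3.17]
shift cm [ 2.4  -0.03  0.13] twist None
casting [{'rect': [304.8, 265.2, 40.1, 60.3], 'conf': 0.94}]
stop_end [{'rect': [300.5, 222.6, 14.4, 31.8], 'conf': 0.55}]
```

Call:
send_rows(motion="1 -0.03 0 0 0; 1 -0.06 0 0 0; 1 -0.08 0 0 0; 1 -0.1 0 0 0")

```text
clock: 23.65
eef_pos: [0.5397, 0.2595, 0.0523]
tool_rot: [0.686, 0.728, 0.0, -0.0]
ft_force: [2.6, 2.6, -0.7]
grip_width: -0.0003
grasp_force: 1.8
```

Call:
send_rows(motion="1 -0.03 0 0 0; 1 -0.05 0 0 0; 1 -0.08 0 0 0; 1 -0.08 0 0 0")

```text
clock: 24.05
eef_pos: [0.5397, 0.259, 0.0523]
tool_rot: [0.685, 0.728, 0.0, -0.0]
ft_force: [2.6, 3.9, -0.8]
grip_width: 0.0002
grasp_force: 2.3
```

Call:
send_rows(motion="1 -0.03 0 0 0; 1 -0.05 0 0 0; 1 -0.05 0 0 0; 1 -0.05 0 0 0; 1 -0.05 0 0 0")

```text
clock: 24.55
eef_pos: [0.5398, 0.2588, 0.0524]
tool_rot: [0.685, 0.728, 0.0, -0.0]
ft_force: [2.1, 6.0, -0.7]
grip_width: 0.0001
grasp_force: 2.6
```

Call:
send_rows(motion="1 0 0 0 0; 1 0 0 0 0; 1 0 0 0 0; 1 0 0 0 0; 1 0 0 0 0")

```text
clock: 25.05
eef_pos: [0.5398, 0.2587, 0.0523]
tool_rot: [0.685, 0.728, 0.0, -0.0]
ft_force: [2.4, 5.1, -0.9]
grip_width: 0.0002
grasp_force: 2.6
```

Call:
send_rows(motion="1 0.5 0 0 0; 1 2 0 0 0; 1 3 0 -2 0; 1 3 0 -6 0; 1 3 0 -10 0")

```text
clock: 25.55
eef_pos: [0.5363, 0.2881, 0.1519]
tool_rot: [0.685, 0.728, -0.002, -0.0]
ft_force: [0.3, 0.9, 0.9]
grip_width: 0.0
grasp_force: 0.0
```

Call:
send_rows(motion="1 0 0 0 0; 1 0 0 0 0; 1 0 0 0 0")

```text
clock: 25.85
eef_pos: [0.5368, 0.2877, 0.1508]
tool_rot: [0.686, 0.728, -0.002, -0.0]
ft_force: [0.3, 0.2, -0.6]
grip_width: 0.0002
grasp_force: 0.0
```

```bash
python3 - <<'E'
from h import *
b=vision.camera('side')[180:330,210:410];a=cv2.imread('pics/side.png')[180:330,210:410,::-1]
# housing right part shift between start and now
g=lambda i:cv2.cvtColor(np.ascontiguousarray(i),cv2.COLOR_RGB2GRAY).astype(np.float32)[92:116,85:116]
print(cv2.phaseCorrelate(g(a),g(b),cv2.createHanningWindow((31,24),cv2.CV_32F)))
go(0,0,.1);print(workorder.job_done())
E
```

```text
((0.002106625780646354, -0.09163756943635981), 0.9760467695693175)
t 25.90 plate xy [ 28.9 103.3] z 0.1504 yaw 1.631 q [ 0.49  0.5   0.18  1.25 -0.    2.  ] F plate [ 0.81 -0.38]
shift cm [-10.34  -2.82   5.07] twist None
the job is handed in; nothing more can be done
None
```

I pushed all three stops (left, right, end) against the housing at an estimated 2–2.5 N each, left them pressed and handed the job in at 25.9 s; no verdict was returned, but the side camera showed no measurable shift of the housing.

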